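# Hang the ring gauge on the empty slanted post

### The arm

A 7-joint arm with a two-finger parallel gripper is mounted at the origin on the work surface; the furniture and walls round the work are solid. World frame = base frame: x ahead of the robot, y to its left, z up, the work surface at z = 0. Lengths are in m, angles in rad, forces in N, time in s.
With the tool pointing down it reaches from about 0.425 to 0.925 m from the base axis. Payload 6.8 kg.
Tool frame: the origin (TCP) lies midway between the tips of the shut fingers; the grasp point (between the pads) lies bot.grip_point_offset behind it (bot.grip_point_offset is the distance from the TCP to the grasp point, in m); z points along the fingers, y is the line along which they close (so a half turn about z gives the same grasp; the last joint's range is limited). The gripper opens to 85 mm and grips with 20 to 120 N. Pads are 22 mm wide; open, the fingers measure 114 mm over their backs; the gripper's body (76 mm by 85 mm) begins 54 mm behind the grasp point. The pads swing forward as they close: fully open they stand 13 mm farther back than shut.
Start: joints at [1.089, 0.477, 0.022, 1.555, -0.011, 1.109, -0.083], TCP at [0.246, -0.628, 0.231] pointing down, gripper open.
Joint ranges: [-2.96, 2.96], [-0.34, 2.1], [-1.41, 1.46], [0.24, 2.44], [-1.37, 4.51], [0.17, 1.92], [-2.96, 2.96]. Speed limits (rad/s): [2.39, 2.39, 3.14, 3.14, 3.14, 3.14, 3.14].

### API

Orientations are given as a unit quaternion [w, x, y, z].
In Python, from station import get_obs, cams, job, bot gives the robot as it stands.
- The arm moves only by the tool arm_command, never from a script. Its argument "rows" is a list that holds one entry, the list of rows, each a list of 5 numbers: the finger opening in mm, from 0 to 85.4, then the shift along the world's x, y, z in units of 60 mm (1.0 is 60 mm), then the turn about the world's z in units of 0.08 rad (1.0 is 0.08 rad). In form: [[[grip, x, y, z, turn], ...]]. A call has exactly 10 rows; each row shifts and turns the commanded pose from where the row before left it; what a row does not reach is not made up. A row lasts 1/8 s, in which the tool goes at most 62.5 mm and 10.7 degrees, less where a joint would pass 70% of its speed; a pose out of reach is approached as far as the arm can. A call with a number of a shift or a turn outside -1 to 1 is refused whole. A call with a gripper value outside its range is refused whole. The fingers move at their own pace and stop on an object; "newtons" is the grip in N (left out, the last holds). Time passes only in rows, so rows that do not move let the fingers close, or fill a call up. It gives the time, the measured TCP pose, the force, the opening and the grip force at its end, in the units of the state.
- get_obs(): the state, without advancing time (a new reading comes with each control period).
- cams.read_camera(name): name is "side" or "top"; returns the picture (400x640x3 uint8, red, green, blue); there is no depth.
- cams.camera_params(name): a dict with "K" (3x3 intrinsics, pixels), "k1" (the pictures are not rectified: a ray, as slopes to the right and down, at radius r is drawn at 1 + k1 r^2 times it, then the intrinsics apply), "extrinsics" (4x4, takes a point from camera to world coordinates). Camera axes: x right, y down, z forward; pixel columns grow to the right and rows downward; lengths in m; the calibration is good to about 2 mm. A picture is of the moment at which its call begins. camera_params takes no time and is no camera call.
- job.hand_in(): hands the job in; it is judged then, once.
The state is a dict: "t": time; "q": joint angles; "joint_vel": joint speeds; "joint_torque": joint torques, N m; "eef_pos": TCP position; "tool_rot": TCP orientation; "contact_force": force on the tool from outside, world axes, zero at the start; "torque": the same for the moment, N m; "gripper_width": opening from 0.0 (shut) to 1.0 (fully open); "grasp_force": force on a finger pad.
Only numpy, scipy, OpenCV 4.12 (cv2) and the standard library are available. Lean on these libraries where they do the work, as an engineer would, in place of code of your own. Each camera call takes 0.05 s, during which the arm holds its last target. There are 200 camera calls.

### The job

Pick up the loose ring gauge that lies in front of the two gauge stands and hang it on the stands' empty slanted post: slide its ring along the post, square to it, until you feel it press lightly against the stop collar, handle hanging down, then let go. Do not push harder than that, the post must keep its set angle; leave the other things on the bench alone.

Things in the scene. Friction and masses are not known exactly. Their poses are not given: they have to be found in the camera images.
- gauge_ring (a point): Loose ring gauge, light grey metal ring 62 mm outside, 14 mm thick, hole 36 mm clear, with a black round handle in the ring's plane. Point: centre of the hole, half-way through the thickness. z axis: the ring's axis (up while it lies flat); y axis: from handle to ring, so the handle points along -y. It starts flat on the bench, handle roughly towards the robot.
- gauge_grip (a point): Where to grip the loose gauge: middle of its handle, on the centre line, 67.4 mm from the centre of the hole. The handle is a rod of 12 mm diameter, its centre line 7 mm above the bench while the gauge lies flat. Axes as gauge_ring.
- gauge_end (a point): Free end of the loose gauge's handle, on its centre line, 97.4 mm from the centre of the hole. Axes as gauge_ring.
- gauge: The loose ring gauge as a whole, 0.1 to 0.17 kg; origin on its underside, 33.4 mm from the hole's centre towards the handle. Axes as gauge_ring.
- post_foot (a point): Foot of the EMPTY slanted post, on its axis. x axis: along the post INTO the foot (the post points along -x: roughly at the robot, 56 to 70 degrees above level); y: level, sideways; z: square to the post, upward; a hung gauge's handle points along -z. About 0.19 m above the bench. A 60 mm stop collar is clamped on the post with its face 0 to 20 mm out from here: not told, feel for it.
- post_tip (a point): Outer end of the empty post, on its axis, 65 mm from post_foot; same axes. The post is a plain aluminium rod of 33 mm diameter with a bullet nose over its last 20 mm (29 mm across at 12 mm from the end, 21 mm at 5 mm, 10 mm at the end). About 1.5 mm of play all round in the gauge's hole; a skewed ring jams.
- stand_free_head (a joint): Angle of the empty post above level, rad. Held only by friction in a pivot on the post's axis 28 mm behind post_foot; it slips at about 0.8 N m (some 11 N pushed at the gripped handle once the ring is home). Press with 4 to 8 N; more turns the post, and over 18 N harms the gauge.
- stand_free: The stand with the empty post, fixed to the bench; origin at the centre of the underside of its 110 x 84 mm base plate; -x is its front.
- full_post_foot (a point): The same point on the other, equal stand, whose post already carries a gauge fixed there; to keep clear of. The two stands are side by side in either order: base plate 110 x 84 mm, aluminium fork up to 0.18 m, tilting head with collar and post.
- oring_tin: Bystander, leave alone: open round tin, 68 mm across, 22 mm high, between the stands. Origin at the centre of its underside.
- grease_bottle: Bystander, leave alone: small bottle with a pointed nozzle, 43 mm across, 139 mm high, behind the stands. Origin at the centre of its underside.
- tape_roll: Bystander, leave alone: roll of parcel tape, 100 mm across, 48 mm high, off to the right. Origin at the centre of its underside.
- brush: Bystander, leave alone: flat brush, 187 mm long, off to the right. Origin at the centre of its underside.
- calipers: Bystander, leave alone: calipers, 230 mm long, off to the left. Origin at the centre of its underside.
- marker_0: Bystander, leave alone: marker pen, 131 mm long, off to the left. Origin at the centre of its underside.
Things that resemble listed ones, but are neither listed nor needed, are in the scene too. Leave any brown look-alike of the gauge alone. Leave any green look-alike of the stand_free alone.

How it is judged:
On the way, in this order (a step that is already met when the one before it is completed fails the run):
1. the gauge is lifted clear of the bench (height (world z) of gauge_ring above 0.06 m), for 0.2 s.
2. the ring is threaded on the empty post (x of gauge_ring in the frame of post_foot between -0.05 and 0 m and y of gauge_ring in the frame of post_foot between -0.007 and 0.007 m and z of gauge_ring in the frame of post_foot between -0.007 and 0.007 m), for 0.05 s.
3. the gauge, still held, is pressed home against the stop collar (x of gauge_ring in the frame of post_foot above -0.031 m and angle between the z axis of gauge_ring and the x axis of post_foot, either way round below 0.14 rad and contact force between gauge and stand_free above 2.5 N and contact force between the fingers and gauge above 1 N), for 0.1 s.
At the end, for the whole second after the job is handed in: The gauge rests on the empty post, released, down at the stop collar (ring centre at most 31 mm out from the post's foot, within 7 mm of the axis, aligned within 0.14 rad), handle hanging down (its end 70 mm or more below the axis, square to the post) (x of gauge_ring in the frame of post_foot between -0.031 and 0 m and y of gauge_ring in the frame of post_foot between -0.007 and 0.007 m and z of gauge_ring in the frame of post_foot between -0.007 and 0.007 m and angle between the z axis of gauge_ring and the x axis of post_foot, either way round below 0.14 rad and z of gauge_end in the frame of post_foot below -0.07 m and linear speed of gauge below 0.02 m/s); the robot touches nothing.
It fails at once if the gauge is forced against the stand with over 18 N (contact force between gauge and stand_free above 18 N).
It fails at once if the empty post's set angle is spoilt (its tip is moved by more than 6 mm) (distance of post_tip from where it was at the start of the episode above 0.006 m).
It fails at once if the other things on the bench are disturbed (any moves by more than 30 mm) (distance of any of oring_tin, grease_bottle, tape_roll, brush, calipers, marker_0 from where it was at the start of the episode above 0.03 m).
It also fails if it takes over 38 s, if anything falls off the work surface, if the arm or the gripper's body presses on something with over 40 N, if the wrist force passes 120 N, or if a joint passes its speed limit or range.

## Working session

There is one attempt and no reset: what is moved stays moved. The work goes in short steps, Python scripts to look and compute and a tool call to move; the robot and the scene stay as the last step left them, time stands still between calls to the robot, and variables do not carry over. Pictures are saved under pics/ and viewed, at most 10 in all, crops included, and the job is handed in when it is done.

Besides the shell and the picture viewer there is one more tool, called after "Emit:" by a JSON object that holds its "fn" and its "kwargs". arm_command: Moves the arm, as the interface text tells. Its arguments: {"type":"object","properties":{"rows":{"type":"array"},"newtons":{"type":"number"}},"required":["rows"]}

```bash
mkdir -p pics; ls; python3 - <<'E'
from station import get_obs, cams, job, bot
import cv2
print(bot.grip_point_offset); print(get_obs())
for n in("side","top"):
    im=cams.read_camera(n); cv2.imwrite(f"pics/{n}0.png",im[:,:,::-1]); p=cams.camera_params(n); print(n,p)
E
```

```text
pics
0.0187
{'t': 0.0, 'q': array([ 1.08888077,  0.47780476,  0.02232861,  1.55642561, -0.01151005,
        1.10925796, -0.08310836]), 'joint_vel': array([ 5.93347834e-06, -2.18022118e-03,  1.99178123e-04,  4.95892707e-04,
       -1.43886373e-03,  4.78788342e-05,  1.54482912e-03]), 'joint_torque': array([ 4.38657898e-04, -5.96451294e+01,  1.60801146e+00, -2.81198984e+01,
        1.24627550e-02,  9.22907609e-03, -5.74571345e-06]), 'eef_pos': array([ 0.24628054, -0.62785889,  0.23033326]), 'tool_rot': array([-8.55740330e-04,  9.82581392e-01,  1.85830641e-01, -2.21343578e-04]), 'contact_force': array([ 0.15159532, -0.15330477,  0.15402323]), 'torque': array([-0.03699183,  0.05549423, -0.00398106]), 'grasp_force': 0.0, 'gripper_width': 1.0012461842596985}
side {'K': array([[459.6889809 ,   0.        , 322.47066621],
       [  0.        , 459.6889809 , 196.44224414],
       [  0.        ,   0.        ,   1.        ]]), 'k1': -0.065506633711618, 'extrinsics': array([[ 0.99965878, -0.00632375, -0.02534415,  0.60138197],
       [ 0.01529288, -0.64489916,  0.76411465, -1.15697475],
       [-0.02117649, -0.76424151, -0.6445824 ,  1.11207264],
       [ 0.        ,  0.        ,  0.        ,  1.        ]])}
top {'K': array([[506.18946787,   0.        , 310.61279521],
       [  0.        , 506.18946787, 198.63977544],
       [  0.        ,   0.        ,   1.        ]]), 'k1': 0.004310002500524696, 'extrinsics': array([[-1.18078181e-02, -9.81690940e-01,  1.90114371e-01,
         3.08015974e-01],
       [-9.99930285e-01,  1.15986915e-02, -2.21269216e-03,
        -9.50202979e-03],
       [-3.28980843e-05, -1.90127244e-01, -9.81759456e-01,
         1.47259163e+00],
       [ 0.00000000e+00,  0.00000000e+00,  0.00000000e+00,
         1.00000000e+00]])}
```

View pics/side0.png

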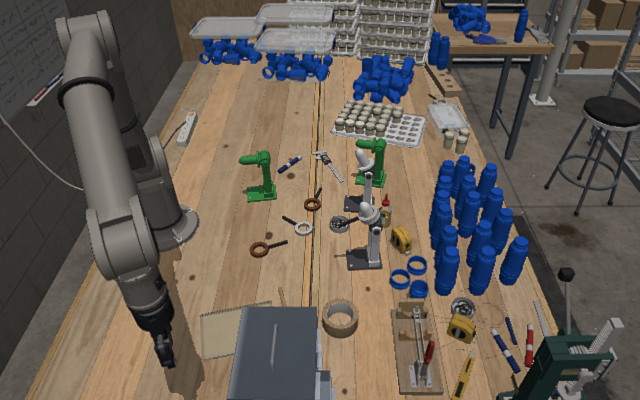

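View pics/top0.png

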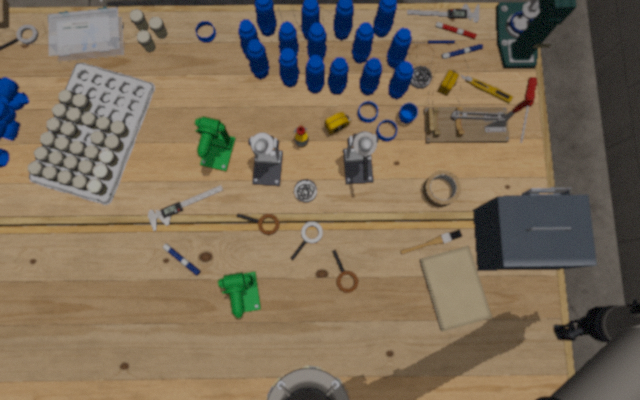

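The side view shows the loose light-grey gauge at about (302,228), with its handle to the upper left. The two grey stands are at about (365,190) and (370,245). In the top view the gauge ring is at (312,232), its handle end is at (293,258), and the stands are at (267,150) and (359,150). I'll zoom in on the stands next.

```bash
python3 - <<'E'
import cv2,numpy as np
s=cv2.imread("pics/side0.png")[150:280,280:410]; t=cv2.imread("pics/top0.png")[120:270,235:385]
f=lambda a,n:cv2.resize(a,(n,n),interpolation=cv2.INTER_CUBIC)
cv2.imwrite("pics/z0.png",np.hstack([f(s,400),f(t,400)]))
E
```

```text
(no output)
```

View pics/z0.png

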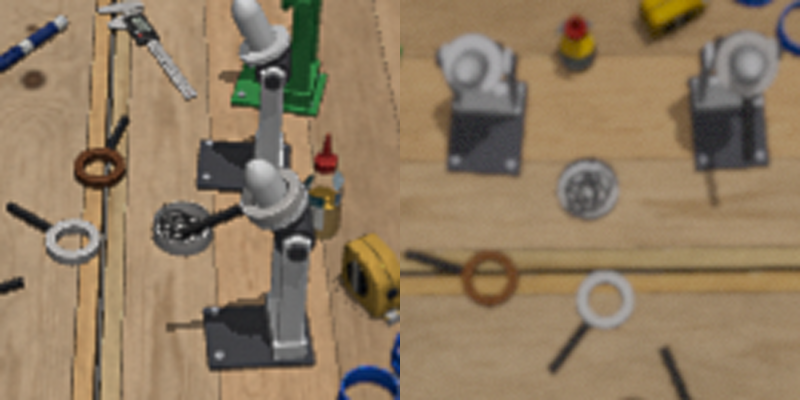

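The right-hand stand in the top view (near the bottom in the side view) carries a gauge, with its black handle visible. The left one, top (259,146) and side (360,155), is the empty post. I'll zoom in further for clicking points and locate the loose gauge at the same time.

```bash
cat > h.py <<'E'
import numpy as np, cv2
from scipy.optimize import least_squares
from station import cams
P={n:cams.camera_params(n) for n in("side","top")}
def proj(n,X):
    p=P[n];E=np.linalg.inv(p["extrinsics"]);c=np.atleast_2d(X)@E[:3,:3].T+E[:3,3]
    s=c[:,:2]/c[:,2:];s=s*(1+p["k1"]*(s**2).sum(1,keepdims=True))
    return s@p["K"][:2,:2].T+p["K"][:2,2]
def plane(n,uv,z):   # pixel -> point at height z
    return least_squares(lambda a:(proj(n,[a[0],a[1],z])-uv).ravel(),[.6,0]).x
def tri(us,ut):
    r=least_squares(lambda X:np.r_[(proj("side",X)-us).ravel(),(proj("top",X)-ut).ravel()],[.6,0,.2]);return r.x,r.fun
E
python3 - <<'E'
from h import *
# segment gauge: bright ring & dark handle near it
for n,(x0,y0,x1,y1) in dict(side=(278,210,318,242),top=(284,218,328,264)).items():
    im=cv2.imread(f"pics/{n}0.png")[y0:y1,x0:x1].astype(int)
    ring=(im.min(2)>150)&(im.max(2)-im.min(2)<30); dark=(im.max(2)<60)
    for m,l,z in((ring,"ring",.012),(dark,"handle",.009)):
        k,lab,st,_=cv2.connectedComponentsWithStats(m.astype(np.uint8),connectivity=8)
        b=1+np.argmax(st[1:,4]);pts=np.argwhere(lab==b)[:,::-1]+[x0,y0]
        if l=="ring": 
            (c,ax,a)=cv2.fitEllipse(cv2.convexHull(pts.astype(np.float32)));print(n,l,len(pts),c,ax,plane(n,c,z))
        else:
            w=np.array([plane(n,q,z) for q in pts]);c=w.mean(0);d=np.linalg.svd(w-c)[2][0];s=(w-c)@d
            print(n,l,len(pts),pts.mean(0),c,c+d*s.min(),c+d*s.max())
s=cv2.imread("pics/side0.png")[145:225,330:410]; t=cv2.imread("pics/top0.png")[125:195,235:305]
f=lambda a:cv2.resize(a,(400,400),interpolation=cv2.INTER_CUBIC)
o=np.hstack([f(s),f(t)])
for k in range(0,400,50):
    cv2.putText(o,str(330+k//5),(k,8),0,.3,(0,0,255));cv2.putText(o,str(145+k//5),(0,k+8),0,.3,(0,0,255))
    cv2.line(o,(k,0),(k,399),(0,0,255) ,1) if k%100==0 else 0; cv2.line(o,(0,k),(399,k),(0,0,255),1) if k%100==0 else 0
for k in range(10,70,10):
    X=400+int(k*400/70);Y=int(k*400/70);cv2.line(o,(X,0),(X,399),(0,0,255),1);cv2.line(o,(400,Y),(799,Y),(0,0,255),1)
cv2.imwrite("pics/z1.png",o)
E
```

```text
side ring 86 (303.1265869140625, 227.0037384033203) (11.979607582092285, 16.825275421142578) [ 0.493915   -0.01562799]
side handle 40 [288.575 220.2  ] [0.44063539 0.0222775 ] [0.41699848 0.04140032] [0.46253259 0.00456215]
top ring 124 (311.6255187988281, 231.9241180419922) (18.950180053710938, 19.375919342041016) [ 0.49243871 -0.01457095]
top handle 24 [298.5        249.41666667] [0.44246984 0.02393582] [0.46371027 0.00784761] [0.42099682 0.0402002 ]
```

View pics/z1.png

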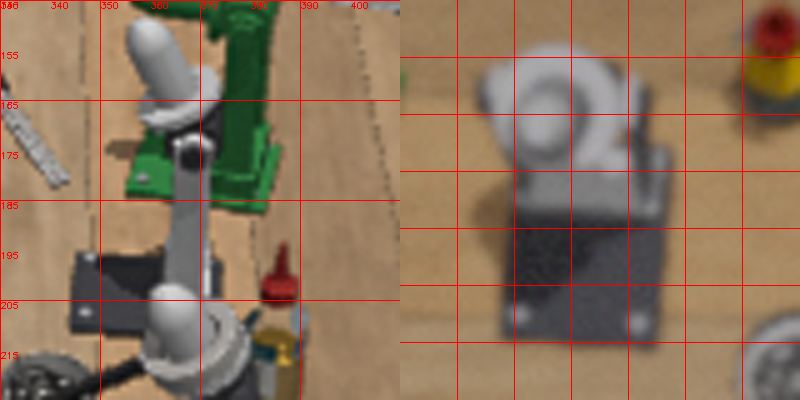

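The zoom shows the empty post in the side view with its nose tip near (358,149) and the collar near (366,164). In the top view the post outline spans columns 254.6–267.4 and rows 139–152. The plate's front corners are at (253,183.6) and (279.6,185.7). Next is a fit of a post model to both views.

```bash
cat > fit.py <<'E'
from h import *
from scipy.optimize import minimize
a=plane("top",(253.0,183.6),.008);b=plane("top",(279.6,185.7),.008);c=plane("top",(282.6,151.2),.008)
print("plate",a,b,c,np.linalg.norm(a-b)); d=a-b; yaw0=np.arctan2(-d[0],d[1]); print("yaw",yaw0)
m=(a+b)/2; print("plate centre",m+.055*np.array([np.cos(yaw0),np.sin(yaw0)]))
im=cv2.imread("pics/side0.png")[140:172,345:385].astype(int)
mask=((im.max(2)-im.min(2)<28)&(im.max(2)>95)).astype(np.uint8)
k,lab,st,_=cv2.connectedComponentsWithStats(mask);mask=(lab==1+np.argmax(st[1:,4]))
print("\n".join("".join(".#"[v] for v in r) for r in mask.astype(int)))
th=np.linspace(0,2*np.pi,40)
def ring(p,tip,ax,y,z,s,r): return tip+s*ax+r*(np.outer(np.cos(th),y)+np.outer(np.sin(th),z))
def model(v):
    tip,ang,yaw=np.array(v[:3]),v[3],v[4]
    ax=np.array([np.cos(ang)*np.cos(yaw),np.cos(ang)*np.sin(yaw),-np.sin(ang)]);y=np.array([-np.sin(yaw),np.cos(yaw),0]);z=np.cross(ax,y)
    post=np.vstack([ring(tip,tip,ax,y,z,s,r) for s,r in((0,.005),(.002,.0075),(.005,.0105),(.012,.0145),(.02,.0165),(.045,.0165))])
    col=np.vstack([ring(tip,tip,ax,y,z,v[5]+s,.03) for s in(0,.012)])
    return tip,ax,z,post,col
S=8
def render(v):
    *_,post,col=model(v);o=np.zeros((32*S,40*S),np.uint8)
    for q in(post,col): cv2.fillConvexPoly(o,cv2.convexHull(((proj("side",q)-[345,140]+.5)*S).astype(np.int32)),1)
    return cv2.resize(o.astype(np.float32),(40,32),interpolation=cv2.INTER_AREA)
def cost(v):
    R=render(v);rows=slice(0,25);c=np.abs(R-mask)[rows].sum()
    t=proj("top",model(v)[3]);bb=np.r_[t.min(0),t.max(0)]
    c+=3*np.abs(bb-[254.6,138.7,267.4,152.1]).sum()+((v[4]-yaw0)/.03)**2+(max(0,.045-v[5],v[5]-.065)/.001)**2
    return c
if __name__=="__main__":
    t0,_=tri((359,150),(260.7,145.5));print("tip0",t0)
    best=min((minimize(cost,[*t0,an,yaw0,co],method="Nelder-Mead",options=dict(maxiter=3000,initial_simplex=None,xatol=1e-5,fatol=1e-3)) for an in(1.0,1.1,1.2) for co in(.047,.055,.063)),key=lambda r:r.fun)
    tip,ax,z,*_=model(best.x);print(best.fun,best.x,np.degrees(best.x[3]));print("tip",tip,"foot",tip+.065*ax,"ax",ax,"z",z)
    t=proj("top",model(best.x)[3]);print(t.min(0),t.max(0))
    for co in(.047,.063):
        r=minimize(cost,[*t0,1.1,yaw0,co],method="Nelder-Mead",options=dict(maxiter=3000));print(r.fun,r.x)
E
python3 fit.py
```

```text
plate [0.63904976 0.15741408] [0.63174782 0.07858143] [0.73764603 0.06955771] 0.07917010125789432
yaw -0.09236233594965051
plate centre [0.69016436 0.11292504]
........................................
........................................
........................................
........................................
........................................
........................................
........................................
........................................
........................................
............#####.......................
...........#######......................
...........########.....................
..........##########....................
..........##########....................
...........##########...................
............#########...................
.............#########..................
..............########..................
...............############.............
...............#############............
...............#############............
................#############...........
.................#############........
[... 223 characters left out ...]
##########...............
..............#########.................
.................#.##...................
........................................
tip0 [0.68473822 0.1122529  0.24241142]
39.524407253831136 [ 0.68091158  0.11680333  0.24209612  1.1432177  -0.08951514  0.06168619] 65.5015494881773
tip [0.68091158 0.11680333 0.24209612] foot [0.70775712 0.11439381 0.1829479 ] ax [ 0.41300838 -0.03706957 -0.90997249] z [ 0.90632913 -0.08134757  0.41466863]
[253.50433644 138.30050893] [267.44477027 152.2631251 ]
57.578854433535454 [ 0.68444816  0.11763524  0.23306764  1.14931618 -0.08706704  0.04979545]
39.893007164403066 [ 0.68034943  0.1147318   0.2432025   1.1289668  -0.09317449  0.06139456]
```

The gauge ring measures (0.493,-0.015), with the handle end near (0.418,0.041); its 0.094 m length is consistent with 97 mm. The post tip is (0.681,0.116,0.242), at about 65° and yaw -0.09. The foot height of 0.183 m also fits.

I'll grip near the handle's end at (0.424,0.038), so the gripper's body clears the post tip later.

Emit:
{"fn": "arm_command", "kwargs": {"rows": [[[40,0.2,0.75,0,-0.9],[40,0.2,0.75,0,-0.9],[40,0.2,0.75,0,-0.9],[40,0.2,0.75,0,-0.9],[40,0.2,0.75,0,-0.9],[40,0.2,0.75,0,-0.9],[40,0.2,0.75,0,-0.9],[40,0.2,0.75,0,-0.9],[40,0.2,0.75,0,-0.9],[40,0.2,0.75,0,-0.9]]], "newtons": 30}}

```text
t: 1.35
eef_pos: [0.3665, -0.1769, 0.2312]
tool_rot: [0.0, 0.985, -0.173, -0.0]
contact_force: [0.7, -0.2, 0.8]
gripper_width: 0.464
grasp_force: 0.0
```

Emit:
{"fn": "arm_command", "kwargs": {"rows": [[[40,0.16,0.6,-0.25,-0.6],[40,0.16,0.6,-0.25,-0.6],[40,0.16,0.6,-0.25,-0.6],[40,0.16,0.6,-0.25,-0.6],[40,0.16,0.6,-0.25,-0.6],[40,0.16,0.55,-0.25,-0.6],[40,0,0,-0.25,-0.2],[40,0,0,-0.25,0],[40,0,0,0,0],[40,0,0,0,0]]]}}

```text
t: 2.6
eef_pos: [0.4241, 0.0338, 0.1115]
tool_rot: [0.0, 0.947, -0.32, 0.0]
contact_force: [0.1, 0.4, 0.5]
gripper_width: 0.465
grasp_force: 0.0
```

Emit:
{"fn": "arm_command", "kwargs": {"rows": [[[36,0,0.07,-0.3,0],[34,0,0,-0.4,0],[32,0,0,-0.4,0],[32,0,0,-0.35,0],[32,0,0,-0.2,0],[32,0,0,-0.12,0],[32,0,0,-0.02,0],[32,0,0,0,0],[0,0,0,0,0],[0,0,0,0,0]]]}}

```text
t: 3.85
eef_pos: [0.4244, 0.0388, 0.0042]
tool_rot: [-0.0, 0.948, -0.319, 0.0]
contact_force: [-0.6, -0.6, 1.1]
gripper_width: 0.121
grasp_force: 30.3
```

Emit:
{"fn": "arm_command", "kwargs": {"rows": [[[0,0,0,0,0],[0,0,0,0,0],[0,0,0,0.1,0],[0,0,0,0.3,0],[0,0,0,0.4,0],[0,0,0,0.4,0],[0,0,0,0.4,0],[0,0,0,0.4,0],[0,0,0,0,0],[0,0,0,0,0]]]}}

```text
t: 5.1
eef_pos: [0.4234, 0.0386, 0.1233]
tool_rot: [0.0, 0.948, -0.319, -0.0]
contact_force: [-0.7, -0.2, -2.1]
gripper_width: 0.12
grasp_force: 30.1
```

```bash
python3 - <<'E'
from station import *
from station import get_obs, cams
import cv2,numpy as np
s=cams.read_camera("side")[:,:,::-1]; t=cams.read_camera("top")[:,:,::-1]
cv2.imwrite("pics/s1.png",s);cv2.imwrite("pics/t1.png",t);print(get_obs())
f=lambda a:cv2.resize(np.ascontiguousarray(a),(400,400),interpolation=cv2.INTER_CUBIC)
cv2.imwrite("pics/z2.png",np.hstack([f(s[160:260,240:340]),f(t[190:290,250:350])]))
E
```

```text
{'t': 5.2, 'q': array([ 0.10138273,  0.24959222, -0.38120532,  2.20709717,  0.14114995,
        0.70913237, -2.59754931]), 'joint_vel': array([-0.00200756,  0.0017108 ,  0.0012164 , -0.00254197, -0.00077681,
        0.00379032,  0.00228458]), 'joint_torque': array([ 6.05064654e-02, -3.71072030e+01, -1.72890544e+00, -2.07529181e+01,
        5.78106183e-02, -4.63741261e-02, -2.95683618e-03]), 'eef_pos': array([0.42322084, 0.03865355, 0.12296   ]), 'tool_rot': array([ 4.48023228e-04,  9.47639798e-01, -3.19339571e-01, -9.21890726e-04]), 'contact_force': array([-0.24557744,  0.52529192, -0.88951401]), 'torque': array([0.04185851, 0.07998219, 0.01436128]), 'grasp_force': 30.121005177497864, 'gripper_width': 0.12382181822123696}
```

View pics/z2.png

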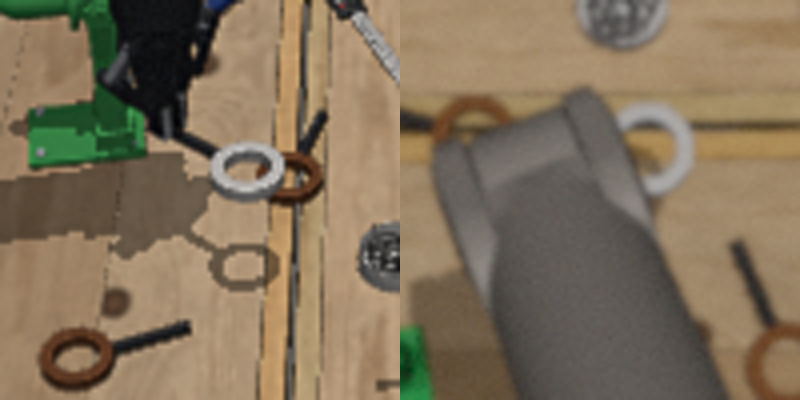

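The gauge is lifted. The ring's side-view centre is at about (302,202.5) and its top-view centre at about (312,227.5). I'll work out its tilt from those.

```bash
python3 - <<'E'
from h import *
X,r=tri((302,202.5),(312,227.5));print(X,r)
g=np.array([.4233,.0386,.126]);d=X-g;print(np.linalg.norm(d),np.degrees(np.arcsin(d[2]/np.linalg.norm(d))),np.degrees(np.arctan2(d[1],d[0])))
im=cv2.imread("pics/s1.png")[190:218,285:318].astype(int)
m=(im.min(2)>125)&(im.max(2)-im.min(2)<30);k,lab,st,_=cv2.connectedComponentsWithStats(m.astype(np.uint8));p=np.argwhere(lab==1+np.argmax(st[1:,4]))[:,::-1]+[285,190]
print(len(p),cv2.fitEllipse(cv2.convexHull(p.astype(np.float32))))
th=np.linspace(0,6.28,40)
for t in(-20,-10,0,10):
    t=np.radians(t);y=np.array([.797*np.cos(t),-.604*np.cos(t),np.sin(t)]);x=np.array([.604,.797,0]);c=g+.087*y;z=np.cross(x,y)
    q=np.vstack([proj("side",c+h*z+.031*(np.outer(np.cos(th),x)+np.outer(np.sin(th),y))) for h in(-.007,.007)])
    print(t,proj("side",c),proj("top",c),cv2.fitEllipse(cv2.convexHull(q.astype(np.float32))))
E
```

```text
[ 0.49250433 -0.01491575  0.12218197] [-0.91234408  0.22576123 -0.16738893 -0.74832527]
0.08756569978931286 -2.498997549999839 -37.71480569735697
113 ((301.2821350097656, 201.10955810546875), (12.372841835021973, 18.396432876586914), 87.09808349609375)
-0.3490658503988659 [[300.33816222 207.79284747]] [[310.31742066 229.52153681]] ((300.3085632324219, 207.85556030273438), (17.505422592163086, 19.222993850708008), 109.99845123291016)
-0.17453292519943295 [[301.012427   204.95301447]] [[311.17540109 227.66064895]] ((300.99737548828125, 205.02871704101562), (16.826881408691406, 19.519018173217773), 96.628662109375)
0.0 [[301.08402548 201.65582559]] [[311.47438419 226.51294471]] ((301.0860290527344, 201.7405548095703), (15.72085189819336, 19.873153686523438), 85.80756378173828)
0.17453292519943295 [[300.53826587 198.00048354]] [[311.18746025 226.13534842]] ((300.5538635253906, 198.0876922607422), (14.158122062683105, 20.359237670898438), 77.33942413330078)
```

The gauge is held level, 87 mm from the ring centre. I'll use the post's nose as a rest under the ring/handle junction, with a gentle grip, to pivot the gauge to the post's tilt of about 25°. First I bring it above.

Emit:
{"fn": "arm_command", "kwargs": {"rows": [[[0,0.2,0.1,0.7,0.8],[0,0.4,0.15,0.6,0.8],[0,0.45,0.17,0.6,0.8],[0,0.45,0.2,0.4,0.8],[0,0.45,0.2,0.23,0.8],[0,0.45,0.2,0,0.8],[0,0.45,0.2,0,0.8],[0,0.4,0.15,0,0.8],[0,0.1,0,0,0.6],[0,0,0,0,0]]], "newtons": 25}}

```text
t: 6.45
eef_pos: [0.6249, 0.1209, 0.2738]
tool_rot: [0.0, 0.999, -0.045, -0.001]
contact_force: [0.2, -0.3, -2.2]
gripper_width: 0.121
grasp_force: 30.1
```

```bash
cat > look.py <<'E'
import sys
from station import get_obs
from h import *
from fit import model
def snap(k):
    s=cams.read_camera("side")[:,:,::-1]; t=cams.read_camera("top")[:,:,::-1]
    cv2.imwrite(f"pics/s{k}.png",s);cv2.imwrite(f"pics/t{k}.png",t)
    f=lambda a:cv2.resize(np.ascontiguousarray(a),(400,400),interpolation=cv2.INTER_CUBIC)
    cv2.imwrite(f"pics/z{k}.png",np.hstack([f(s[115:195,320:400]),f(t[110:190,220:300])]))
    o=get_obs();print(o["t"],o["eef_pos"],o["tool_rot"],o["contact_force"],o["torque"],o["grasp_force"],o["gripper_width"])
if __name__=="__main__": snap(sys.argv[1])
E
sed -i 's/^print("\\n"/0 and print("\\n"/' fit.py; python3 look.py 3
```

```text
plate [0.63904976 0.15741408] [0.63174782 0.07858143] [0.73764603 0.06955771] 0.07917010125789432
yaw -0.09236233594965051
plate centre [0.69016436 0.11292504]
6.55 [0.62447885 0.1208242  0.27463756] [ 2.64859695e-04  9.98961177e-01 -4.55588959e-02 -9.39541826e-04] [ 0.29297584 -0.21340124 -1.23309223] [-0.00625376  0.12076857 -0.02916492] 30.129173398017883 0.12194699635966882
```

View pics/z3.png

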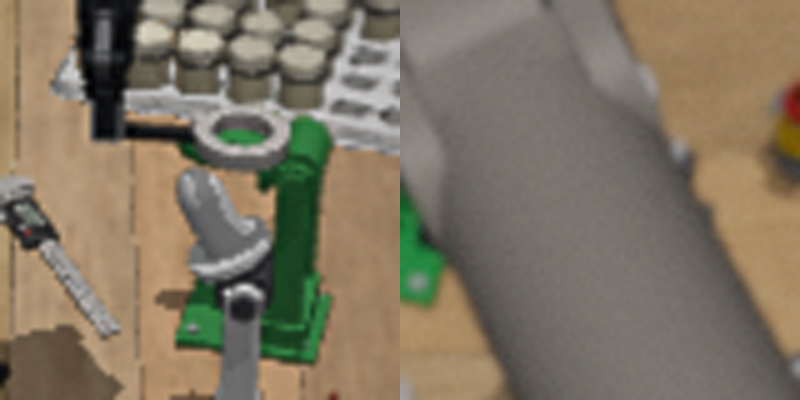

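The top view is hidden by the arm. The side view shows the ring at zoom (240,137), with the post's nose just below the ring/handle junction, as planned. Lowering until contact.

Emit:
{"fn": "arm_command", "kwargs": {"rows": [[[0,0,0,-0.12,0],[0,0,0,-0.12,0],[0,0,0,-0.08,0],[0,0,0,-0.06,0],[0,0,0,-0.06,0],[0,0,0,-0.06,0],[0,0,0,-0.05,0],[0,0,0,-0.05,0],[0,0,0,-0.05,0],[0,0,0,0,0]]], "newtons": 20}}

```text
t: 7.8
eef_pos: [0.6248, 0.1211, 0.2363]
tool_rot: [0.0, 0.999, -0.045, -0.0]
contact_force: [-2.1, -0.3, 3.9]
gripper_width: 0.118
grasp_force: 29.4
```

```bash
python3 look.py 4|tail -1
```

```text
7.9 [0.62477213 0.12109441 0.23653964] [ 3.60519623e-05  9.98987005e-01 -4.49980272e-02 -3.74118115e-04] [-2.21577619  0.57318356  4.02202392] [0.07106053 0.3842208  0.02201827] 29.39097762107849 0.11791708207819414
```

Emit:
{"fn": "arm_command", "kwargs": {"rows": [[[0,0,0,-0.04,0],[0,0,0,-0.04,0],[0,0,0,-0.04,0],[0,0,0,-0.04,0],[0,0,0,-0.04,0],[0,0,0,-0.04,0],[0,0,0,-0.04,0],[0,0,0,-0.04,0],[0,0,0,0,0],[0,0,0,0,0]]]}}

```text
t: 9.15
eef_pos: [0.6251, 0.121, 0.2175]
tool_rot: [0.0, 0.999, -0.045, -0.0]
contact_force: [0.7, -0.1, 3.5]
gripper_width: 0.123
grasp_force: 26.9
```

```bash
python3 look.py 5|tail -1
```

```text
9.25 [0.62508676 0.12095165 0.21751522] [ 1.18977250e-05  9.98980781e-01 -4.51375560e-02 -5.56415805e-06] [0.04990038 0.72848891 2.99622803] [ 0.08820407 -0.15727623  0.04802395] 26.859622299671173 0.11776569487160106
```

View pics/z5.png

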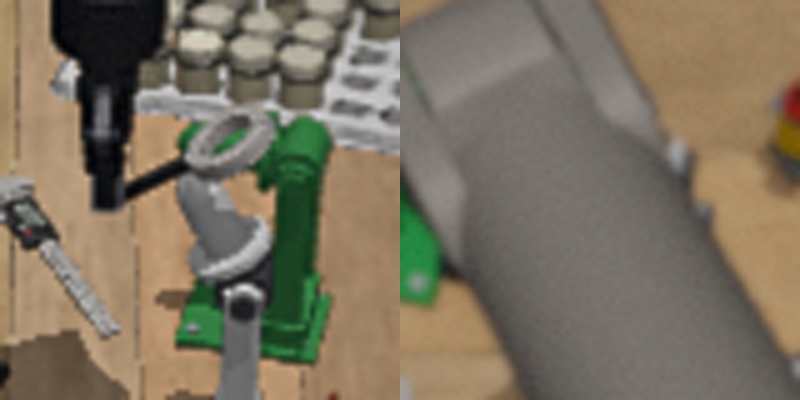

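The gauge has pivoted: the ring is at zoom (233,143), tilted nose-up. I'll estimate the tilt and compare the post axis in the image.

```bash
cat > tilt.py <<'E'
from h import *
from scipy.optimize import minimize
th=np.linspace(0,6.283,60)
def fitring(png,g,yaw,box,t0=25):
    x0,y0,x1,y1=box;im=cv2.imread(png)[y0:y1,x0:x1].astype(int);S=8;print
    R=lambda v:None
    def frame(t): 
        t=np.radians(t);u=np.array([np.cos(yaw),np.sin(yaw),0]);y=u*np.cos(t)+[0,0,np.sin(t)];x=np.array([np.sin(yaw),-np.cos(yaw),0]);return x,y,np.cross(x,y)
    m=((im.max(2)-im.min(2)<28)&(im.max(2)>100)).astype(float)
    def render(v):
        x,y,z=frame(v[0]);c=g+v[1]*y+np.array([0,0,v[2]]);o=np.zeros((int((y1-y0)*S),int((x1-x0)*S)),np.uint8)
        P=lambda h,r:((proj("side",c+h*z+r*(np.outer(np.cos(th),x)+np.outer(np.sin(th),y)))-[x0,y0]+.5)*S).astype(np.int32)
        cv2.fillConvexPoly(o,cv2.convexHull(np.vstack([P(.007,.031),P(-.007,.031)])),1)
        h=np.zeros_like(o);h2=h.copy();cv2.fillConvexPoly(h,P(.007,.018),1);cv2.fillConvexPoly(h2,P(-.007,.018),1);o[(h&h2)>0]=0
        return cv2.resize(o.astype(np.float32),(x1-x0,y1-y0),interpolation=cv2.INTER_AREA)
    cost=lambda v:np.abs(render(v)-m).sum()+((v[1]-.087)/.002)**2+(v[2]/.002)**2
    b=min((minimize(cost,[t,.087,0],method="Nelder-Mead",options=dict(initial_simplex=np.array([[t,.087,0],[t+5,.087,0],[t,.089,0],[t,.087,.003]]))) for t in(t0-10,t0-4,t0+4,t0+10)),key=lambda r:r.fun)
    x,y,z=frame(b.x[0]);print(b.x,b.fun,m.sum(),"centre",g+b.x[1]*y+np.array([0,0,b.x[2]]))
    return b.x,m
if __name__=="__main__":
    yaw=-2*np.arctan2(.0451,.999)
    v,m=fitring("pics/s5.png",np.array([.6251,.121,.2205]),yaw,(356,134,376,150))
    print("\n".join("".join(".#"[int(q)] for q in r) for r in m))
E
python3 tilt.py
```

```text
[3.09546544e+01 9.39212427e-02 3.46563696e-03] 125.46293499159657 204.0 centre [0.70531683 0.11374241 0.27227492]
##########..########
###########.########
##########.#########
########.#########.#
##########....####..
..##.####.....#####.
.....#####....#####.
....######....#####.
..#######....######.
..######....######..
..#####...########..
.######.#########...
.###############....
..#############.....
...##...............
...........#........
```

Tilt is about 27°. Lift off, move back over the nose, and look.

Emit:
{"fn": "arm_command", "kwargs": {"rows": [[[0,0,0,0.2,0],[0,0,0,0.3,0],[0,0,0,0.3,0],[0,-0.12,0.01,0,0],[0,-0.12,0.01,0,0],[0,-0.12,0.02,0,0],[0,-0.12,0.01,0,0],[0,0,0,-0.3,0],[0,0,0,-0.3,0],[0,0,0,0,0]]], "newtons": 25}}

```text
t: 10.5
eef_pos: [0.595, 0.1233, 0.2266]
tool_rot: [0.001, 0.999, -0.045, -0.002]
contact_force: [-0.1, -0.0, -1.8]
gripper_width: 0.12
grasp_force: 26.6
```

```bash
python3 look.py 6|tail -1
```

```text
10.6 [0.59630785 0.12396733 0.22892078] [ 2.44608436e-05  9.98982131e-01 -4.51052874e-02 -4.62995324e-04] [ 0.21723001  0.45228714 -0.59813106] [ 0.03963555  0.13881119 -0.02165201] 26.56213402748108 0.12261526288342388
```

View pics/z6.png

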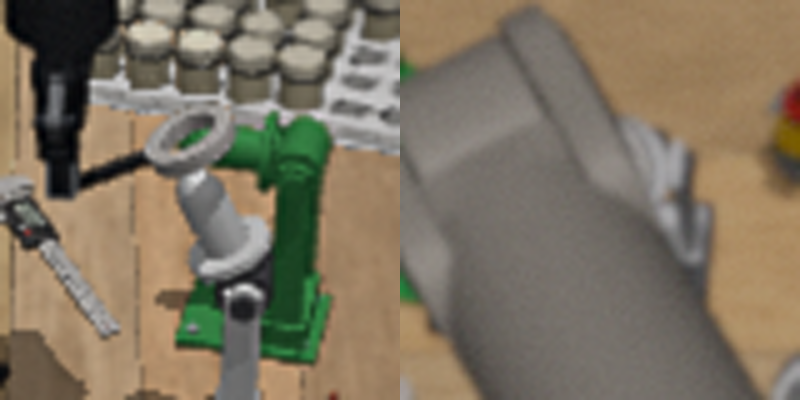

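The ring, centred at zoom (192,138), sits above the nose, whose tip is at zoom (193,176). I'll compare both with the model projections.

```bash
cat >> h.py <<'E'
tip=np.array([.6809,.1168,.2421]);out=-np.array([.413,-.0371,-.91])
E
python3 - <<'E'
from h import *
z=lambda X:((proj("side",X)-[320,115]+.5)*5).round(0).ravel()
for s in(-.05,-.03,-.012,0,.015,.03,.04): print(s,z(tip+s*out))
g=np.array([.5963,.124,.2319])
for t in(20,24,28,32):
  t=np.radians(t);u=np.array([.996*np.cos(t),-.09*np.cos(t),np.sin(t)]);c=g+.087*u;print(round(np.degrees(t)),c,"ring",z(c),"near",z(c-.031*u),"far",z(c+.031*u),"handle mid",z(g+.02*u),"grip",z(g))
E
```

```text
-0.05 [219. 231.]
-0.03 [208. 209.]
-0.012 [198. 188.]
0 [191. 174.]
0.015 [182. 157.]
0.03 [173. 139.]
0.04 [167. 127.]
20 [0.67772624 0.11664221 0.26165575] ring [187. 150.] near [143. 161.] far [232. 138.] handle mid [ 92. 175.] grip [ 64. 182.]
24 [0.67546054 0.11684694 0.26728609] ring [184. 143.] near [140. 157.] far [227. 128.] handle mid [ 91. 173.] grip [ 64. 182.]
28 [0.67280917 0.11708652 0.27274403] ring [180. 136.] near [138. 152.] far [222. 119.] handle mid [ 90. 171.] grip [ 64. 182.]
32 [0.66978506 0.11735978 0.27800298] ring [175. 129.] near [135. 148.] far [216. 109.] handle mid [ 89. 170.] grip [ 64. 182.]
```

```bash
python3 - <<'E'
from tilt import *
yaw=-2*np.arctan2(.0451,.999)
for t0 in(25,):
  v,m=fitring("pics/s6.png",np.array([.5963,.124,.2319]),yaw,(346,134,370,150),t0)
  print("\n".join("".join(".#"[int(q)] for q in r) for r in m))
E
```

```text
[2.53043047e+01 9.41378320e-02 3.37835845e-03] 128.98111287460404 216.0 centre [0.68105915 0.11633144 0.2755153 ]
####################..##
#####################.##
###################.####
.#######################
........####.....###.###
.......#####.....#######
......######....#####...
.....######.....#####...
....#######....######...
...######....########...
...######..#########....
...#####..#########.....
....##############......
.....####.....##........
..............#.........
............####........
```

Image and fit agree: the tilt is about 25°, and the ring sits about 9–10 mm too far along +x from the post axis. I'll correct by -9 mm and then advance 24 mm along the axis.

Emit:
{"fn": "arm_command", "kwargs": {"rows": [[[0,-0.08,0,0,0],[0,-0.07,0,0,0],[0,0.028,0,-0.06,0],[0,0.028,0,-0.06,0],[0,0.028,-0.005,-0.06,0],[0,0.028,0,-0.06,0],[0,0.028,-0.005,-0.06,0],[0,0.028,-0.005,-0.06,0],[0,0,0,0,0],[0,0,0,0,0]]]}}

```text
t: 11.85
eef_pos: [0.5974, 0.1232, 0.208]
tool_rot: [-0.0, 0.999, -0.045, 0.0]
contact_force: [-0.7, -0.1, -0.2]
gripper_width: 0.122
grasp_force: 26.5
```

```bash
python3 look.py 7|tail -1
```

```text
11.95 [0.59744698 0.12317524 0.20810452] [-4.30173855e-05  9.98983528e-01 -4.50764077e-02  1.64356244e-04] [-0.35722802 -0.12670498 -1.496407  ] [-0.00540387  0.03327693 -0.01954138] 26.54504030942917 0.11998797971769616
```

View pics/z7.png

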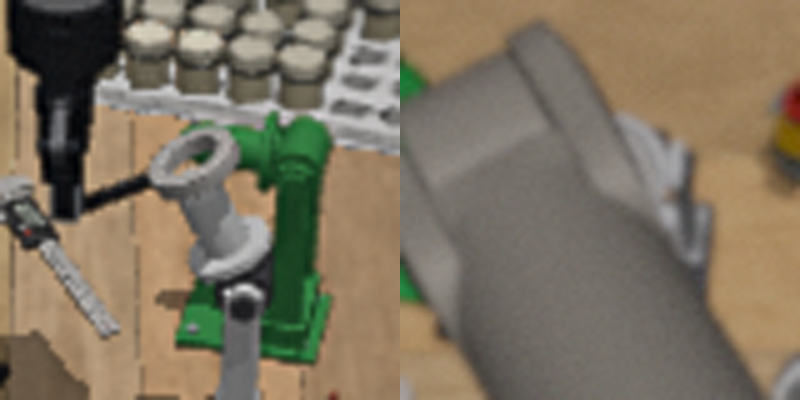

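The ring, at zoom (195,160), is just over the nose and still about 5 mm too far along +x. I'll shift it, then advance in small steps while watching the force.

Emit:
{"fn": "arm_command", "kwargs": {"rows": [[[0,-0.05,0,0,0],[0,-0.035,0,0,0],[0,0.014,0,-0.03,0],[0,0.014,0,-0.03,0],[0,0.014,0,-0.03,0],[0,0.014,-0.005,-0.03,0],[0,0.014,0,-0.03,0],[0,0.014,-0.005,-0.03,0],[0,0,0,0,0],[0,0,0,0,0]]]}}

```text
t: 13.2
eef_pos: [0.5973, 0.1225, 0.1971]
tool_rot: [0.0, 0.999, -0.045, -0.0]
contact_force: [0.0, 0.1, -1.7]
gripper_width: 0.118
grasp_force: 26.5
```

```bash
python3 look.py 8|tail -1; python3 - <<'E'
from tilt import *
yaw=-2*np.arctan2(.0451,.999)
im=cv2.imread("pics/s8.png")[134:170,340:385].astype(int)
m=((im.max(2)-im.min(2)<28)&(im.max(2)>100))
print("\n".join("%d "%(134+i)+"".join(" .:-=+*#%@"[min(9,(q//25))] if k else " " for q,k in zip(r,mm)) for i,(r,mm) in enumerate(zip(im.max(2),m))))
E
```

```text
13.3 [0.59734752 0.12250896 0.19718643] [ 3.02879976e-06  9.98983339e-01 -4.50808416e-02  8.05034549e-05] [-0.0505349  -0.16561073 -1.61354095] [-0.054919    0.12618938  0.03785153] 26.544748842716217 0.12341806781191497
134 *++++**********##########+  ======+=  ===== =
135 #**++++++++++***+++++**###+==+++*##=  ===== =
136   ++***++++++++**++++++++*+**#######+=======*
137        +*+****++++******++++++**#* +##****###
138                 **+####******+**+   ##*   +#%
139                   ==   *##*++++*+   **      +
140                                *+            
141                                              
142                                              
143                    ++***+                    
144                 =+********                   
145                 **+    ***=                  
146               **+      +**+                  
147              **+==     +*#+                  
148             *#+===+++ =**++=                 
149            **+==+#%%%#***+++                 
150           ***+= +#%%****++=                  
151           **+===+*##*+*++
[... 203 characters left out ...]
                 
156                       =====                  
157                     ======+                  
158                     ======*+*###             
159                      =====***####            
160                      ====++++*###            
161                       ==+++++*###*           
162                        =++++++###*=          
163                        =+++++*###*           
164                   +=   ==+++*###**           
165                   ===   ==+*###*+            
166                   ===  ==**###*+             
167                   ====######*++              
168                   ===+####*+++               
169                     ***++===
```

The nose is now inside the hole, the ring's centre (359.5,149) is on the tip, and there is no contact force. Continuing along the axis.

Emit:
{"fn": "arm_command", "kwargs": {"rows": [[[0,0.014,0,-0.03,0],[0,0.014,0,-0.03,0],[0,0.014,-0.005,-0.03,0],[0,0.014,0,-0.03,0],[0,0.014,-0.005,-0.03,0],[0,0.014,0,-0.03,0],[0,0.014,-0.005,-0.03,0],[0,0,0,0,0],[0,0,0,0,0],[0,0,0,0,0]]]}}

```text
t: 14.55
eef_pos: [0.6031, 0.1216, 0.1845]
tool_rot: [0.0, 0.999, -0.045, -0.0]
contact_force: [-0.5, 0.2, -2.3]
gripper_width: 0.121
grasp_force: 26.5
```

```bash
python3 look.py 9|tail -1; python3 - <<'E'
from tilt import *
im=cv2.imread("pics/s9.png")[140:170,340:385].astype(int)
m=((im.max(2)-im.min(2)<28)&(im.max(2)>100))
print("\n".join("%d "%(140+i)+"".join(" .:-=+*#%@"[min(9,(q//25))] if k else " " for q,k in zip(r,mm)) for i,(r,mm) in enumerate(zip(im.max(2),m))))
E
```

```text
14.65 [0.6031237  0.12160496 0.1845332 ] [ 2.75846162e-05  9.98983553e-01 -4.50761664e-02 -1.14889576e-05] [-0.31371234  0.18021372 -0.83937292] [0.00786311 0.15053689 0.01115242] 26.527143716812134 0.12088047162727994
140                                *+            
141                                              
142                                              
143                                              
144                                              
145                                              
146                       =+++                   
147                    =*******=                 
148                   ***= =****                 
149                 *#%%%*=  **#=                
150                ++#%%%%#= ***+                
151               *++*#%%##*=**++                
152              ** =**####+***++                
153             *** =+**##****++=                
154            ***=  =+******++=+                
155            =**+  =++#**++==+                 
156             ***+++***+=====                  
157             +******+=====+                   
158               === =  =======*###             
159                       = ====*####            
160                       ======+*###            
161                       ======+*###*           
162                       =====++*###*=          
163                    =   ====++*###*           
164                   +=    ==++*###**           
165                   ===   ==+*###*+            
166                   ===   =**###*+             
167                   =====+####*++              
168                   ====+###*+++               
169                     =+**+===
```

Emit:
{"fn": "arm_command", "kwargs": {"rows": [[[0,0.014,0,-0.03,0],[0,0.014,0,-0.03,0],[0,0.014,-0.005,-0.03,0],[0,0.014,0,-0.03,0],[0,0.014,-0.005,-0.03,0],[0,0.014,0,-0.03,0],[0,0,0,0,0],[0,0,0,0,0],[0,0,0,0,0],[0,0,0,0,0]]]}}

```text
t: 15.9
eef_pos: [0.6082, 0.121, 0.1737]
tool_rot: [0.0, 0.999, -0.045, 0.0]
contact_force: [-1.3, -0.2, -1.3]
gripper_width: 0.121
grasp_force: 26.5
```

```bash
python3 look.py 10|tail -1; python3 - <<'E'
from tilt import *
im=cv2.imread("pics/s10.png")[140:170,340:385].astype(int)
m=((im.max(2)-im.min(2)<28)&(im.max(2)>100))
print("\n".join("%d "%(140+i)+"".join(" .:-=+*#%@"[min(9,(q//25))] if k else " " for q,k in zip(r,mm)) for i,(r,mm) in enumerate(zip(im.max(2),m))))
E
```

```text
16.0 [0.60822046 0.12099755 0.17373122] [ 2.14627333e-05  9.98982467e-01 -4.51002172e-02  1.72593347e-05] [-0.23124558  0.49703316 -1.46815367] [0.04479284 0.11630899 0.05385345] 26.53119921684265 0.11826508666362169
140                                *+            
141                                              
142                                              
143                                              
144                                              
145                                              
146                                              
147                                              
148                                              
149                  #%%%# ****+                 
150                 +#%%%%#******                
151                 +*#%%##*= ***                
152                =+**####*+ +***               
153                ==+**##**+=+**+               
154                ==++******+***++              
155               *  ==+++++****+++              
156              **=  ===+++**#++=               
157              **     =++***++=+               
158              ***    +****+==+*##             
159              *********+======####            
160               ****#*+ ====+  =###            
161                        ======+####           
162                        + ====*###*=          
163                        ======*###*           
164                   +=   =====+###**           
165                   ===    ==+###*+            
166                   ===    =+###*+             
167                   =+=====+##*++              
168                   *#===+##*+++               
169                     ===++===
```

Emit:
{"fn": "arm_command", "kwargs": {"rows": [[[0,0.014,0,-0.03,0],[0,0.014,0,-0.03,0],[0,0.014,-0.005,-0.03,0],[0,0.014,0,-0.03,0],[0,0.014,-0.005,-0.03,0],[0,0.014,0,-0.03,0],[0,0,0,0,0],[0,0,0,0,0],[0,0,0,0,0],[0,0,0,0,0]]]}}

```text
t: 17.25
eef_pos: [0.6132, 0.1204, 0.1629]
tool_rot: [0.0, 0.999, -0.045, -0.0]
contact_force: [0.2, 0.7, -0.5]
gripper_width: 0.121
grasp_force: 26.5
```

```bash
python3 look.py 11|tail -1
```

```text
17.35 [0.61328682 0.120399   0.16294769] [ 5.16893363e-07  9.98982310e-01 -4.51036858e-02  4.40436803e-05] [ 0.7028095   0.23150363 -1.5730847 ] [-0.01651183  0.18850362  0.01511504] 26.533307433128357 0.11990396547904325
```

Emit:
{"fn": "arm_command", "kwargs": {"rows": [[[0,0.012,0,-0.026,0],[0,0.012,0,-0.026,0],[0,0.012,-0.005,-0.026,0],[0,0.012,0,-0.026,0],[0,0.012,-0.005,-0.026,0],[0,0,0,0,0],[0,0,0,0,0],[0,0,0,0,0],[0,0,0,0,0],[0,0,0,0,0]]]}}

```text
t: 18.6
eef_pos: [0.6168, 0.1198, 0.1551]
tool_rot: [0.0, 0.999, -0.045, -0.0]
contact_force: [0.3, 0.3, -1.4]
gripper_width: 0.121
grasp_force: 26.6
```

```bash
python3 look.py 12|tail -1; python3 - <<'E'
from tilt import *
im=cv2.imread("pics/s12.png")[145:175,340:385].astype(int)
m=((im.max(2)-im.min(2)<28)&(im.max(2)>100))
print("\n".join("%d "%(145+i)+"".join(" .:-=+*#%@"[min(9,(q//25))] if k else " " for q,k in zip(r,mm)) for i,(r,mm) in enumerate(zip(im.max(2),m))))
E
```

```text
18.7 [0.61684748 0.11978672 0.1551126 ] [ 4.36343544e-06  9.98981300e-01 -4.51260688e-02 -1.93962555e-05] [-0.43492364  0.51342447 -1.40399834] [0.02107644 0.19217174 0.05899656] 26.56362533569336 0.12021155736905356
145                                              
146                                              
147                                              
148                                              
149                  #%%%#                       
150                 +#%%%%#                      
151                 +*#%%##*                     
152                =+**####**                    
153                ==+**##***                    
154                 =++***********#              
155                  ==+++++**+****              
156                   ===+++**+ =***             
157                    ==++++*+  ***             
158                     ==++++*++**++            
159                     ==+++++****+=            
160                 =    ==+++=***+++            
161                =     ===++***++==#           
162                ==     ==+***++==+*=          
163                **=*+=++**#++==+=#*           
164           =     ********+====+ =**           
165                  =**+= ========*+            
166                           ====*+             
167                          ===*++              
168                         ==*+++               
169                     ========                 
170                                              
171                                              
172 =                          *%%*              
173                          %**+*##=            
174                          +=   =*=
```

Emit:
{"fn": "arm_command", "kwargs": {"rows": [[[0,0.012,0,-0.026,0],[0,0.012,0,-0.026,0],[0,0.007,-0.005,-0.015,0],[0,0.007,0,-0.015,0],[0,0.007,0,-0.015,0],[0,0,0,0,0],[0,0,0,0,0],[0,0,0,0,0],[0,0,0,0,0],[0,0,0,0,0]]], "newtons": 30}}

```text
t: 19.95
eef_pos: [0.6195, 0.1195, 0.1493]
tool_rot: [0.0, 0.999, -0.045, -0.0]
contact_force: [-1.2, 0.9, -1.0]
gripper_width: 0.121
grasp_force: 29.3
```

```bash
python3 look.py 13|tail -1
```

```text
20.05 [0.61955094 0.11952112 0.14930233] [ 5.93047638e-06  9.98983156e-01 -4.50849571e-02  2.32503530e-06] [-0.59431579 -0.36882136 -0.46999961] [0.09132572 0.16110543 0.08667417] 29.31759774684906 0.1210362495073786
```

Emit:
{"fn": "arm_command", "kwargs": {"rows": [[[0,0.007,0,-0.015,0],[0,0,0,0,0],[0,0.007,0,-0.015,0],[0,0,0,0,0],[0,0.007,0,-0.015,0],[0,0,0,0,0],[0,0,0,0,0],[0,0,0,0,0],[0,0,0,0,0],[0,0,0,0,0]]]}}

```text
t: 21.3
eef_pos: [0.6208, 0.1195, 0.1466]
tool_rot: [0.0, 0.999, -0.045, -0.0]
contact_force: [-1.7, 0.8, 0.7]
gripper_width: 0.119
grasp_force: 29.4
```

```bash
python3 look.py 14|tail -1
```

```text
21.4 [0.6207678  0.11951654 0.14655364] [ 1.08276347e-06  9.98982602e-01 -4.50971845e-02 -6.71643939e-05] [-2.12228789 -1.16276439  0.16738448] [0.09730067 0.40550098 0.05183966] 29.443341493606567 0.121886910718087
```

Contact force is building (about 2.5 N), roughly where the collar is expected. Pressing a little more.

Emit:
{"fn": "arm_command", "kwargs": {"rows": [[[0,0.004,0,-0.015,0],[0,0,0,0,0],[0,0.004,0,-0.015,0],[0,0,0,0,0],[0,0,0,0,0],[0,0,0,0,0],[0,0,0,0,0],[0,0,0,0,0],[0,0,0,0,0],[0,0,0,0,0]]]}}

```text
t: 22.65
eef_pos: [0.6215, 0.1195, 0.1449]
tool_rot: [-0.0, 0.999, -0.045, 0.0]
contact_force: [-1.0, 0.0, 2.5]
gripper_width: 0.113
grasp_force: 29.6
```

```bash
python3 look.py 15|tail -1; python3 - <<'E'
from tilt import *
im=cv2.imread("pics/s15.png")[145:175,340:385].astype(int)
m=((im.max(2)-im.min(2)<28)&(im.max(2)>100))
print("\n".join("%d "%(145+i)+"".join(" .:-=+*#%@"[min(9,(q//25))] if k else " " for q,k in zip(r,mm)) for i,(r,mm) in enumerate(zip(im.max(2),m))))
E
```

```text
22.75 [0.62146924 0.1195039  0.14490071] [-2.04007264e-05  9.98981901e-01 -4.51123966e-02  1.83121504e-04] [-0.90932388  0.77028281  2.61596967] [0.07961236 0.09462336 0.07691649] 29.56076681613922 0.11937638701467387
145                                              
146                                              
147                                              
148                                              
149                  #%%%#                       
150                 +#%%%%#                      
151                 +*#%%##*                     
152                =+**####**                    
153                ==+**##***                    
154 =               =++******* ***               
155                  ==+++++**++***              
156                   ===+++**+=+**              
157                    ==++++*+==+*+             
158                     ==+++**++**++            
159                     ==++++*****++            
160                  =   ==+++++*#*++            
161                      ==++++**++++#           
162                 =     ==++**+++==*=          
163                       =+***+++==#*           
164                  =+===***++=+===**           
165                 +*******=======*+            
166                  ****= = ====+*+             
167                          == =++              
168       =                 = ===+               
169                         ====                 
170                                              
171                                              
172                            *%%*              
173                          %**+*##=            
174                          +=   =*=
```

```bash
python3 - <<'E'
import cv2,numpy as np
f=lambda k:cv2.resize(cv2.imread(f"pics/s{k}.png")[140:180,345:385],(400,400),interpolation=cv2.INTER_CUBIC)
cv2.imwrite("pics/z16.png",np.hstack([f(12),f(15)]))
E
```

```text
(no output)
```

View pics/z16.png

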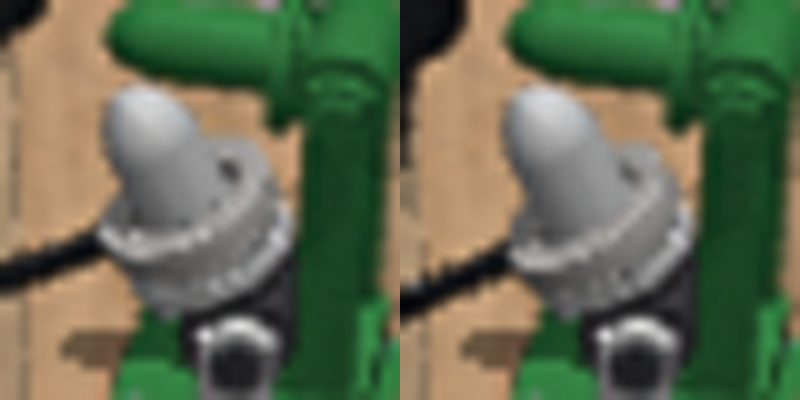

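In the right half, pressed, the ring is at the collar. Its near rim, at zoom (570,290), touches, but the far side at (680,240) still shows a sliver of collar, so it is slightly over-tilted by the off-centre push. I'll let it go to settle flush, then re-grip and press again.

Emit:
{"fn": "arm_command", "kwargs": {"rows": [[[26,0,0,0,0],[26,0,0,0,0],[26,0,0,0,0],[26,0,0,0,0],[26,0,0,0,0],[26,0,0,0,0],[26,0,0,0,0],[26,0,0,0,0],[26,0,0,0,0],[26,0,0,0,0]]]}}

```text
t: 24.0
eef_pos: [0.6213, 0.1195, 0.1448]
tool_rot: [0.0, 0.999, -0.045, 0.0]
contact_force: [0.2, -0.6, -0.7]
gripper_width: 0.303
grasp_force: 0.0
```

```bash
python3 look.py 17|tail -1; python3 - <<'E'
from tilt import *
for k in(15,17):
    im=cv2.imread(f"pics/s{k}.png")[145:175,330:385].astype(int)
    print("\n".join("%d "%(145+i)+"".join(" .:-=+*#%@"[min(9,(q//25))] if (s<28 and q>100) else("b" if q<60 else " ") for q,s in zip(r,ss)) for i,(r,ss) in enumerate(zip(im.max(2),im.max(2)-im.min(2)))))
E
```

```text
24.1 [0.62131365 0.1194597  0.14479679] [ 2.46159060e-05  9.98982650e-01 -4.50961719e-02  1.96791905e-05] [-0.02511695  0.25517115 -0.12544962] [-0.00020817  0.03735478  0.01998929] 0.0 0.30469565865003195
145   bbbbbbbbbbbbbbbb         b                           
146     bbbbbbbbbbbbb           bbbb                       
147      bbbbbbbbbbb              bbbbbbb                  
148      bbbbbbbbbbb                    bbbbb              
149      bbbbbbbbbbb           #%%%#                       
150      bbbbbbbbbbb          +#%%%%#                      
151      bbbbbbbbbbb          +*#%%##*        bbb      bb  
152      bbb   bbbbb         =+**####**       bb           
153      bbb   bbbbb         ==+**##***                 b  
154      bbb ==bbbb           =++******* ***      b     b  
155      bbb== bbbb            ==+++++**++***     b     b  
156      bbb== bbbb             ===+++**+=+**     b     b  
157      bbb== bbbb              ==++++*+==+*+    b     b  
158      bbb== bbbb               ==+++**++**++   b        
159      bb == bbbb               ==++++*****++   b   
[... 1995 characters left out ...]
 bbbbbbb                    =++**#++==+ b         
164 *+    bbbbbbb             ==+=   +****+===+*           
165 +**   bbbbbbb        = bbb**********======+ b      b   
166 +**   bbbbbbb       bbbbbb ****#*+ ====+=+ bb      b   
167 ++**  bbbbbbbb  bbbbbbbb        =   ====+ bbb      b   
168 =*+** bbbbbbbbbbbbbbb               = =+ bbbb      b   
169  +**** bbbbbbbbbbb                  == bbbbbb      b   
170   +=**+ bbbb bb                      bbbbb bb          
171   =*+*+ bbbb                     bbbbb   bbbb          
172    =*++ bbbb                     bb  *%%* bbb          
173     +#* bbbb                     b %**+*##=bb          
174      +* bbbb                     bb+=   =*=bb
```

On release the gauge dropped flush onto the collar: the far rim fell about 1.5 px and the handle rose slightly. The post hasn't moved. Re-gripping and pressing lightly.

Emit:
{"fn": "arm_command", "kwargs": {"rows": [[[0,0,0,0,0],[0,0,0,0,0],[0,0,0,0,0],[0,0,0,0,0],[0,0,0,0,0],[0,0.005,0,-0.012,0],[0,0,0,0,0],[0,0.005,0,-0.012,0],[0,0,0,0,0],[0,0,0,0,0]]], "newtons": 30}}

```text
t: 25.35
eef_pos: [0.6218, 0.1196, 0.1434]
tool_rot: [0.0, 0.999, -0.045, -0.0]
contact_force: [-1.4, -0.1, 1.9]
gripper_width: 0.123
grasp_force: 29.5
```

```bash
python3 look.py 18|tail -1
```

```text
25.45 [0.6218713  0.11951035 0.14337157] [ 2.24473860e-05  9.98983573e-01 -4.50757246e-02 -1.35138399e-05] [-0.97752788  0.34454275  1.56025   ] [-0.02579594  0.20137503  0.00666237] 29.469477832317352 0.12574055719922297
```

Emit:
{"fn": "arm_command", "kwargs": {"rows": [[[0,0.005,0,-0.012,0],[0,0,0,0,0],[0,0.005,0,-0.012,0],[0,0,0,0,0],[0,0,0,0,0],[0,0,0,0,0],[0,0,0,0,0],[0,0,0,0,0],[0,0,0,0,0],[0,0,0,0,0]]]}}

```text
t: 26.7
eef_pos: [0.6225, 0.1195, 0.1419]
tool_rot: [0.0, 0.999, -0.045, 0.0]
contact_force: [-2.5, 0.0, 3.3]
gripper_width: 0.121
grasp_force: 29.7
```

```bash
python3 look.py 19|tail -1; python3 - <<'E'
import cv2
for k in(19,):
    im=cv2.imread(f"pics/s{k}.png")[147:172,330:385].astype(int)
    print("\n".join("%d "%(147+i)+"".join(" .:-=+*#%@"[min(9,(q//25))] if (s<28 and q>100) else("b" if q<60 else " ") for q,s in zip(r,ss)) for i,(r,ss) in enumerate(zip(im.max(2),im.max(2)-im.min(2)))))
E
```

```text
26.8 [0.62248829 0.11947925 0.14190797] [ 3.17034003e-05  9.98983126e-01 -4.50856149e-02 -1.43149625e-05] [-1.85541444 -0.36086057  2.71531314] [0.05842443 0.34584429 0.0145157 ] 29.732820689678192 0.12449930979809247
147      bbbbbbbbbbbb             bbbbbbbb                 
148       bbbbbbbbbb                    bbbbb              
149       bbbbbbbbbb           #%%%#                       
150      bbbbbbbbbbb          +#%%%%#                      
151      bbbbbbbbbbb          +*#%%##*        bbb       b  
152      bbbbbbbbbbb         =+**####**       bb           
153      bbbb  bbbbb         ==+**##***                 b  
154      bbb = bbbbb          =++*******          b     b  
155       bb ==bbbbb           =++++++**+***      b     b  
156       bb ==bbbbb            ===+++**+****     b     b  
157       bb ==bbbb              ==++++*+==***    b     b  
158       bb ==bbbb               ==+++**+ +**    b        
159       bb ==bbbb               ==++++*+=**++   b     b  
160       bb = bbbb            =   ==+++++***++   b        
161 b     bb== bbbb           =    ==++++**#++=+           
162 b     bb   bbb                  ==+++*#++++*=          
163 *=    bbbbbbbb                   =+**#+++=+*           
164 *+    bbbbbbbb            == =  +****++===**       b   
165 +**   bbbbbbbb         bb *********======*+ b      b   
166 +**   bbbbbbbb       bbbbb=*****+=======*+ bb      b   
167 ++**  bbbbbbbb   bbbbbbb            =++++ bbb      b   
168 =*+**+ bbbbbbb bbbbbbb             ====+ bbbb      b   
169  +**** =bbbbb bbbbb                === bbb bb      b   
170   +=** =bbbbb bbb                    bbbbb bb          
171   =*+** bbbbb                    bbbbb   bbbb
```

The press is about 4–5 N, the ring is nearly flush and the post hasn't moved. Releasing and backing off.

Emit:
{"fn": "arm_command", "kwargs": {"rows": [[[45,0,0,0,0],[45,0,0,0,0],[45,0,0,0,0],[45,0,0,0,0],[45,0,0,0,0],[45,-0.3,0.03,0,0],[45,-0.5,0.04,0,0],[45,-0.6,0.05,0,0],[45,-0.6,0.05,0.2,0],[45,0,0,0.3,0]]]}}

```text
t: 28.05
eef_pos: [0.4997, 0.1298, 0.1719]
tool_rot: [0.001, 0.999, -0.044, -0.001]
contact_force: [0.4, 0.7, -0.3]
gripper_width: 0.527
grasp_force: 0.0
```

```bash
python3 look.py 20|tail -1; python3 - <<'E'
import cv2
for k in("s20",):
    im=cv2.imread(f"pics/{k}.png")[147:176,330:385].astype(int)
    print("\n".join("%d "%(147+i)+"".join(" .:-=+*#%@"[min(9,(q//25))] if (s<28 and q>100) else("b" if q<60 else " ") for q,s in zip(r,ss)) for i,(r,ss) in enumerate(zip(im.max(2),im.max(2)-im.min(2)))))
E
```

```text
28.15 [0.50439712 0.13022956 0.17425998] [-5.92562978e-04  9.98979630e-01 -4.50970573e-02  2.36711139e-03] [1.01493902 0.82949129 0.33314471] [ 0.01486809 -0.06413037  0.05792562] 0.0 0.5271111976854161
147                               bbbbbbb                  
148                                     bbbbb              
149                            #%%%#                       
150                           +#%%%%#                      
151                           +*#%%##*        bbb      bb  
152                          =+**####**       bb       b   
153                          ==+***#**+                 b  
154                           =++****+**          b     b  
155                            ==+++++*+****      b     b  
156                             ===++++*+****     b b   b  
157                              ==++++*++***#    b     b  
158                               ==++++++ ***    b     b  
159                               ==++++*+=***+   b        
160                            =   ==++++++**++   b     b  
161 b                         =    ===+++=***+=+  b        
162 b                               ==++=***++=+=          
163 *=                       =       =++***+=+++ bb    b   
164 *+                        == =   +****+==++*           
165 +**                  = bb *********+====+=+ b      b   
166 +**                 bbbbbb=******+=======+ bb      b   
167 ++**             bbbbbbb            ====+ bbb      b   
168 =*+**         bbbbbbb       b       = =+ bbbb      b   
169  +****     bbbbbbb                  =  bbb bb      b   
170   = **  bbbbbbb                      bbbbbbbb          
171   =*+**+bbbb                     bbbbb   bbbb          
172    =*+**                         bb  *%%* bbb          
173     +#*+*                        b %**+*##=bb          
174      ++**                        bb+=   =*=bb          
175      =#**+                       bb=bbbbb  bb
```

The gauge hangs seated at the collar with its handle down, the post is unmoved, and the gripper is clear. Handing in.

```bash
python3 -c "
from station import job
print(job.hand_in())"
```

```text
the job is handed in; nothing more can be done
None
```

The ring gauge hangs on the empty post, seated against the stop collar with its handle down and released; the job was handed in at about 28 s with no verdict returned, after a final press of roughly 4–5 N and no visible movement of the post.

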